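# Clamp a mended book board

### The arm

A 6-joint arm with a two-finger parallel gripper is mounted at the origin on the work surface. World frame = base frame: x ahead of the robot, y to its left, z up, the work surface at z = 0. Lengths are in mm, angles in rad, forces in N, time in s.
With the tool pointing down it reaches from about 350 to 975 mm from the base axis. Payload 7.1 kg.
Tool frame: the origin (TCP) lies at the very end of the fingers, on their centre line; the grasp point (between the pads) lies 19 mm behind it; z points along the fingers, y is the line along which they close (so a half turn about z gives the same grasp; the last joint's range is limited). The gripper opens to 88 mm and grips with 3 to 60 N. Pads are 20 mm wide; open, the fingers measure 115 mm over their backs; the gripper's body (75 mm by 178 mm) begins 61 mm behind the grasp point.
Start: joints at [-1.323, 0.423, 1.63, -0, 1.089, -0.019], TCP at [164.797, -602.865, 222.675] pointing down, gripper open.
Joint ranges: [-3, 3], [-0.9, 2.11], [0.09, 2.58], [-1.31, 4.45], [0.11, 2.69], [-2.54, 2.54]. Speed limits (rad/s): [2.39, 2.39, 3.01, 3.14, 3.14, 3.14].

### API

Orientations are given as a rotation vector (axis times angle).
In Python, from workcell import get_obs, get_image, job, models gives the robot as it stands.
- The arm moves only by the tool jog_arm, never from a script. Its argument "increments" is one flat list of numbers, 7 for each row, row after row: the turn, a rotation vector about the tool's x, y, z in degrees, then the shift along the tool's x, y, z in mm, then the opening in per cent of the stroke, from 0 (shut) to 100 (fully open). A call has 1 to 12 rows; each row shifts and turns the commanded pose from where the row before left it, along the tool's axes as they then stand; what a row does not reach is not made up. A row lasts 1/8 s, in which the tool goes at most 62.5 mm and 10.7 degrees, less where a joint would pass 70% of its speed; a pose out of reach is approached as far as the arm can. A call is refused whole if a number of a shift passes 62.5 or a number of a turn 10.7, either way. A call with a gripper value outside its range is refused whole. The fingers move at their own pace and stop on an object; the grip force is fixed at half the most. Time passes only in rows, so rows that do not move let the fingers close. It gives the time, the measured TCP pose, the force, the opening and the grip force at its end, in the units of the state.
- get_obs(): the state, without advancing time (a new reading comes with each control period).
- get_image(name): name is "scene" or "top"; returns a dict with "pixels" (400x640x3 uint8, blue, green, red), "depth" (400x640 float32, mm along the optical axis (not along the pixel's ray), 0 where there is no reading), "fx", "fy", "cx", "cy" (pixels), "k1" (the pictures are not rectified: a ray, as slopes to the right and down, at radius r is drawn at 1 + k1 r^2 times it, then the intrinsics apply), "cam_to_world" (4x4, takes a point from camera to world coordinates). Camera axes: x right, y up, looking along -z (the intrinsics and any distortion apply to the point x, -y, -z); pixel columns grow to the right and rows downward; lengths in mm; the calibration is good to about 2 mm. A picture is of the moment at which its call begins.
- job.close_job(): hands the job in; it is judged then, once.
Trained networks look in the newest picture that a camera, given by its name, has taken for a name from the list of things; names that differ only in an ending like _2 or _b are one class to them, and where a whole thing is asked for, a point or a joint stands for the part that bears it (a point fixed in the world has none). Each returns a list of dicts, best first, with "p" (0 to 1); they miss things now and then, are a little off and sometimes report something else, mostly with a low value. They report only what shows in the picture. A call takes as long as a camera call. They do not tell look-alikes from the thing itself.
- models.look_for(target, camera): "centre" ([x, y, z] in mm, in world coordinates, good to about 4 mm: the middle of the surface that is visible of it).
- models.regions_of(target, camera): "region" (400x640 bool, what is visible of it).
The state is a dict: "t": time; "qpos": joint angles; "qvel": joint speeds; "joint_torque": joint torques, N m; "ee_pos": TCP position; "orientation": TCP orientation; "ft_force": force on the tool from outside, world axes, zero at the start; "moment": the same for the moment, N m; "width": finger opening in mm; "grasp_force": force on a finger pad.
Only numpy, scipy, OpenCV 4.12 (cv2) and the standard library are available. Lean on these libraries where they do the work, as an engineer would, in place of code of your own. Each camera call takes 0.05 s, during which the arm holds its last target. There are 200 camera calls.

### The job

The wooden cover board has just been glued at its middle. Lay it flat and squarely across the clamp's cork bed so that its pale mend is under the clamp's round foot, then press the black paddle of the sprung lever down until the catch holds it by itself with the foot pressing on the mend. Leave the jar, the stamp and the pot where they are.

Things in the scene. Friction and masses are not known exactly. Their poses are not given: they have to be found in the camera images.
- board: Loose rigid cover board of brown wood, 58 mm wide (its x), 220 long (its y), 16 thick, about 0.13 kg, same either way round. The mend is a pale 44 x 44 mm patch at the middle of its upper face between two dark glue lines. Starts flat on the table at one side of the clamp, long axis roughly along world y. Origin: centre of its underside; z up.
- clamp: White clamp bolted to the table; place and yaw vary. Origin: on the table under the middle of its bed; x points from the paddle end to the hinge end, y is the way the board must lie. Base 265 mm (x -98 to +168) by 90 mm (y), 10 mm high. The steel lever, 22 mm wide, runs at y = 0 from the hinge over the bed to the paddle. Both y sides are open: the board goes in from a side, under the raised foot.
- bed (a point): Centre of the bed's cork top, 22 mm above the table: the mend belongs over it. Bed 80 mm (clamp's x) by 90 mm (y); axes as the clamp's. Lever up: at least 60 mm free between bed and foot. Lever held down: only 11 mm, so the board must go in first.
- hinge (a point): The lever's hinge axis (along the clamp's y), at clamp x +120 mm, 85 mm above the table, between two cheeks 105 mm high, 36 mm long and 54 mm over both. Axes as the clamp's.
- catch (a point): Middle of the top of the catch, a sprung dark steel pawl at clamp x -60 to -110 mm, y = 0, 16 mm wide, up to 75 mm high. It snaps by itself over a cross pin in a 32 mm wide stirrup under the lever when the lever is pressed down.
- foot: The clamp's round rubber foot, 40 mm across, under the lever 120 mm from the hinge axis, on a spring plunger that yields up to 12 mm. Origin: centre of its lower face. With the lever held down it stands over the point bed.
- paddle (a point): Centre of the upper face of the black paddle (50 mm along the lever, 46 mm across it) at the lever's free end, 235 mm from the hinge axis and 12 mm above the lever's centre line. About 208 mm above the table with the lever up, 97 mm with it held down. Its z is normal to the paddle, its x points along the lever to the hinge.
- lever (a joint): Angle of the lever, rad: 0 = up (free end 0.50 rad above level; a spring always returns it here), grows as it is pressed; 0.50 = level, where the catch holds it; stop at 0.53. The catch snaps in once it is pressed to about 0.52, nearly to the stop, and let go; let go earlier it springs up. Pressing at the paddle takes about 4 N at first, up to 15 N at the end with the board in.
- jar: Bystander: closed glass jar with a blue cap, 64 mm across, 100 mm high, on the other side of the clamp from the board. Origin: centre of its underside.
- stamp: Bystander: turned red wooden hand stamp, 60 mm across the foot, 108 mm high, standing on the table farther from the robot. Origin: centre of its underside.
- pot: Bystander: black open pen pot, 76 mm across, 95 mm high, standing on the table farther from the robot. Origin: centre of its underside.
There are look-alikes about, which are no part of the job. Several things have the shape of the board; the one meant has the colours described above.

How it is judged:
By the outcome, as a careful person would: the job done as asked, in the order asked, and still so for the second after the job is handed in, with the robot touching nothing.
It also fails if it takes over 58 s, if anything falls off the work surface, if the arm or the gripper's body presses on something with over 40 N, if the wrist force passes 120 N, or if a joint passes its speed limit or range.

## Working session

There is one attempt and no reset: what is moved stays moved. The work goes in short steps, Python scripts to look and compute and a tool call to move; the robot and the scene stay as the last step left them, time stands still between calls to the robot, and variables do not carry over. Pictures are saved under pics/ and viewed, at most 10 in all, crops included, and the job is handed in when it is done.

Besides the shell and the picture viewer there is one more tool, called after ">>>" as name(argument=value, ...) on one line, values as JSON. jog_arm: Moves the arm, as the interface text tells. Its arguments: {"type":"object","properties":{"increments":{"type":"array"}},"required":["increments"]}

```bash
mkdir -p pics
cat > h.py <<'E'
import numpy as np, cv2
from workcell import get_obs, get_image, job, models
from scipy.spatial.transform import Rotation as R
def world(im, mask=None):
    "HxWx3 world points (nan where no depth)"
    h,w=im['depth'].shape
    u,v=np.meshgrid(np.arange(w),np.arange(h))
    xd=(u-im['cx'])/im['fx']; yd=(v-im['cy'])/im['fy']
    x,y=xd.copy(),yd.copy()
    for _ in range(8):
        s=1+im['k1']*(x*x+y*y); x,y=xd/s,yd/s
    d=im['depth'].astype(float); d[d==0]=np.nan
    P=np.stack([x*d,-y*d,-d,np.ones_like(d)],-1)
    return (P@np.array(im['cam_to_world']).T)[...,:3]
E
python3 - <<'E'
from h import *
for c in ['scene','top']:
    im=get_image(c); cv2.imwrite(f'pics/{c}0.png',im['pixels']); W=world(im)
    np.savez(f'{c}0.npz',W=W,px=im['pixels'])
    for t in ['board','clamp','paddle','foot','catch','hinge','jar','stamp','pot']:
        for r in models.look_for(t,c)[:5]: print(c,t,round(r['p'],2),np.round(r['centre']))
o=get_obs();print(o['ee_pos'],o['orientation'],o['width'],o['t'])
E
```

```text
scene board 0.88 [324. 169.  14.]
scene board 0.73 [ 541. -270.   21.]
scene board 0.69 [ 331. -203.   13.]
scene clamp 0.66 [623. -30.  24.]
scene paddle 0.64 [581. -36. 149.]
scene foot 0.5 [583. -32. 104.]
scene catch 0.92 [622. -37.  21.]
scene hinge 0.68 [624. -35.  24.]
scene jar 0.57 [552. 289.  74.]
scene stamp 0.56 [758. 240.  28.]
scene pot 0.94 [ 764. -189.   64.]
top board 0.74 [312. 161.  17.]
top board 0.7 [ 319. -185.   19.]
top board 0.63 [ 534. -273.   15.]
top clamp 0.92 [607. -40.  19.]
top paddle 0.67 [559. -33. 172.]
top catch 0.91 [605. -35.  23.]
top hinge 0.85 [606. -36.  16.]
top jar 0.65 [527. 281.  98.]
top jar 0.39 [563. -40. 176.]
top stamp 0.7 [739. 234.  22.]
top pot 0.85 [ 773. -189.   50.]
[ 164.79633531 -602.86798249  222.70166753] [ 3.11366473e+00  4.17826182e-01 -9.13055283e-06] 87.56873632490641 1.0
```

View pics/top0.png

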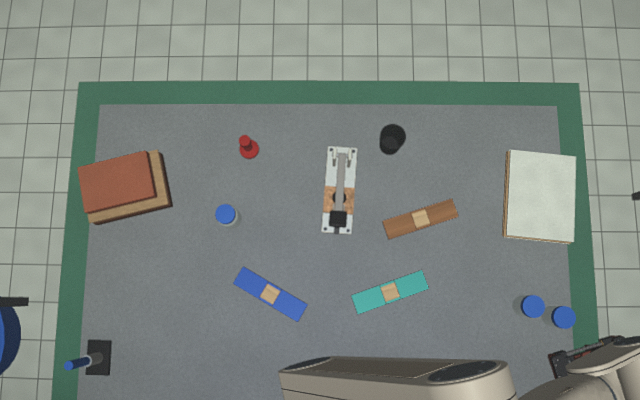

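View pics/scene0.png

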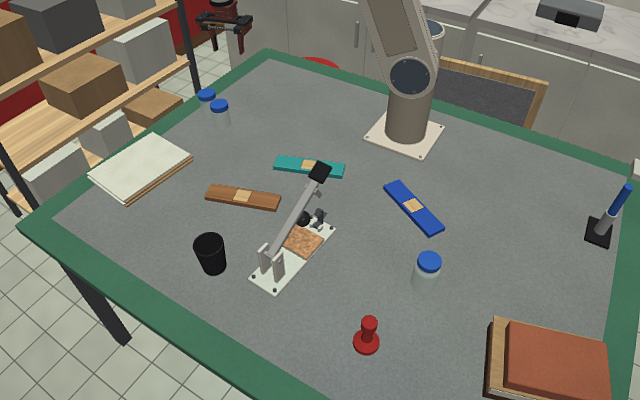

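Three board-shaped things show in the top picture: brown (421,219), blue (270,294) and teal (390,291). Only the brown one is brown wood with a pale mend between dark lines. The clamp is at (340,190) with its paddle at (338,218), the jar at (226,214), the stamp at (248,147) and the pot at (392,138).

Run:
```python
from h import *
for c in ['top','scene']:
    im=get_image(c); W=world(im); hsv=cv2.cvtColor(im['pixels'],cv2.COLOR_BGR2HSV); z=W[...,2]
    H,S,V=[hsv[...,i].astype(int) for i in range(3)]
    box=lambda x0,x1,y0,y1:(W[...,0]>x0)&(W[...,0]<x1)&(W[...,1]>y0)&(W[...,1]<y1)
    def rect(n,m):
        P=W[m]; P=P[np.isfinite(P).all(1)]; r=cv2.minAreaRect(P[:,:2].astype(np.float32))
        print(c,n,len(P),'mean',np.round(P.mean(0),1),'rect',np.round(r[0],1),np.round(r[1],1),round(r[2],1), 'z pct',np.round(np.percentile(P[:,2],[5,50,95]),1))
    b=box(440,640,-400,-130)&(z>8)&(z<28)&(S>60); rect('board',b)
    m=b&(V>170)
    if m.sum()>20: rect('mend',m)
    rect('base',box(450,780,-120,60)&(S<40)&(V>150)&(z>3)&(z<18))
    rect('cork',box(450,780,-120,60)&(S>60)&(z>12)&(z<32))
    rect('paddle',box(420,780,-120,60)&(z>185)&(V<80))
    rect('lever',box(420,780,-120,60)&(z>110)&(V>=80))
    rect('cheeks',box(600,800,-120,60)&(z>90)&(z<125)&(V>=150))
    rect('jar',box(450,620,220,340)&(z>80))
    rect('pot',box(680,860,-260,-130)&(z>80))
    rect('table',(abs(z)<15)&box(350,450,-100,100))
    if c=='top':
        a=cv2.resize(im['pixels'][130:250,310:470],None,fx=5,fy=5,interpolation=cv2.INTER_CUBIC); cv2.imwrite('pics/crop1.png',a)
```

```text
top board 1379 mean [ 534.7 -278.6   15.9] rect [ 535.1 -279.3] [ 57.7 221.6] 18.6 z pct [10.5 15.7 21.4]
top mend 193 mean [ 535.3 -279.4   16.3] rect [ 535.8 -279.8] [41.7 43.5] 16.6 z pct [10.9 16.4 21.2]
top base 958 mean [638.5 -39.2   9.8] rect [624.4 -38.8] [ 90.5 265.9] 85.6 z pct [ 4.5  9.6 15.3]
top cork 441 mean [590.5 -36.2  21.7] rect [588.7 -36.2] [88.8 76.8] 85.5 z pct [16.  21.6 27.6]
top paddle 252 mean [504.5 -31.3 209.7] rect [505.7 -31.4] [42.  43.7] 85.0 z pct [199.  210.  219.7]
top lever 439 mean [591.5 -34.7 157. ] rect [594.6 -38.1] [ 45.6 220.4] 84.8 z pct [116.  157.4 197.8]
top cheeks 90 mean [703.2 -40.5 103.2] rect [691.6 -43. ] [66.8 57.3] 0.8 z pct [ 92.3 103.4 113.6]
top jar 327 mean [533.  282.5  98.9] rect [533.  283.3] [56.3 54. ] 89.7 z pct [ 92.2  99.5 104.9]
top pot 174 mean [ 765.2 -191.9   90.9] rect [ 761.6 -190.2] [74.7 73.9] 18.8 z pct [81.  92.  98.6]
top table 2314 mean [ 4.004e+02 -4.000e-01  0.000e+00] rect [4.e+02 2.e-01] [199.   99.9] 89.9 z pct [-5.6  0.1  5.7]
scene board 1166 mean [ 535.8 -274.8   14.9] rect [ 534.3 -278. ] [ 62.4 
[... 266 characters left out ...]
1 -32.   21.1] rect [587.8 -35. ] [90.2 81.9] 89.2 z pct [18.  21.1 24.2]
scene paddle 325 mean [508.1 -27.9 206.6] rect [506.1 -29.9] [44. 46.] 86.2 z pct [194.4 206.7 216.9]
scene lever 708 mean [593.6 -34.1 152. ] rect [581.2 -33.6] [193.7  37.4] 1.1 z pct [114.9 152.4 187.4]
scene cheeks 288 mean [686.1 -41.8 106.5] rect [678.6 -41.8] [53.7 92. ] 85.5 z pct [ 92.5 104.5 122.7]
scene jar 436 mean [537.2 286.5  97.2] rect [533.2 286.1] [53.7 54.2] 85.9 z pct [ 87.   98.4 101.5]
scene pot 313 mean [ 762.1 -190.6   89.3] rect [ 762.2 -190. ] [74.8 74.5] 84.8 z pct [81.6 90.3 95.1]
scene table 1724 mean [401.1   3.4  -0. ] rect [ 3.999e+02 -1.000e-01] [199.9  99.8] 89.9 z pct [-3.2 -0.1  3. ]
```

View pics/crop1.png

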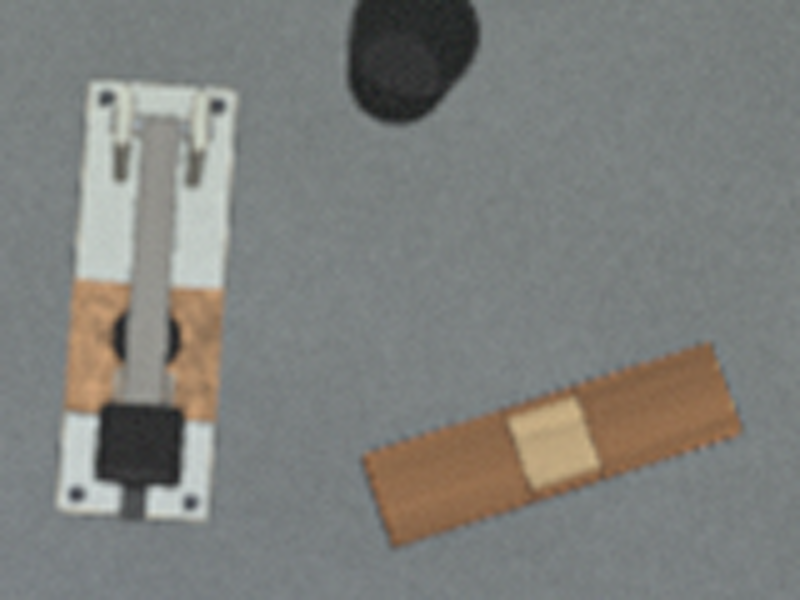

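The enlarged crop confirms the brown board at (552,445), with a pale mend between two dark lines. The board is at about (535,-279) with yaw +18.5°. The bed is at (589,-35.4) with yaw -4.4°. The sizes and heights match the given data. I'll move over the board's far end.

>>> jog_arm(increments=[0, 0, 0, 30, -9, 0, 100, 0, 0, 0, 52, -16, 0, 100, 0, 0, 0, 52, -16, 0, 100, 0, 0, 0, 52, -16, 0, 100, 0, 0, 0, 52, -16, 0, 100, 0, 0, 0, 52, -16, 0, 100, 0, 0, 0, 52, -16, 0, 100, 0, 0, 0, 52, -16, 0, 100, 0, 0, 0, 52, -16, 0, 100, 0, 0, -10, 0, 0, 0, 100, 0, 0, -10, 0, 0, 0, 100, 0, 0, -10, 0, 0, 0, 100])

```text
t: 2.6
ee_pos: [559.1, -352.8, 222.6]
orientation: [-2.895, -1.219, 0.0]
ft_force: [-0.7, 0.2, -0.7]
width: 87.5
grasp_force: 0.0
```

>>> jog_arm(increments=[0, 0, -10.5, 0, 0, 0, 100, 0, 0, -10.5, 0, 0, 0, 100, 0, 0, -10.5, 0, 0, 0, 100, 0, 0, -10.5, 0, 0, 0, 100, 0, 0, -10.5, 0, 0, 0, 100, 0, 0, -10.5, 0, 0, 0, 100, 0, 0, 0, 0, 0, 0, 100, 0, 0, 0, 0, 0, 0, 100])

```text
t: 3.6
ee_pos: [558.9, -353.1, 222.7]
orientation: [1.845, 2.543, 0.0]
ft_force: [0.0, -0.3, -0.6]
width: 87.8
grasp_force: 0.0
```

```bash
cat >> h.py <<'E'
def delta(p,yaw):
    "tool-frame shift now, then turn about tool z, to TCP p with tool y at world angle yaw (deg), mod 180"
    o=get_obs(); M=R.from_rotvec(o['orientation']).as_matrix()
    a=np.degrees(np.arctan2(M[1,1],M[0,1])); e=(yaw-a+90)%180-90
    print('t',round(o['t'],2),'tcp',np.round(o['ee_pos'],1),'yaw',round(a,2),'toolz',np.round(M[:,2],3),'q',np.round(o['qpos'],2),'F',np.round(o['ft_force'],1),'w',round(o['width'],1))
    d=np.array(p)-o['ee_pos']; print('shift',np.round(M.T@d,1),'turn z',round(-e,2))
    c,s=np.cos(np.radians(e)),np.sin(np.radians(e)); Mn=np.array([[c,-s,0],[s,c,0],[0,0,1]])@M
    print('shift if after turn',np.round(Mn.T@d,1))
E
python3 -c "
from h import *
delta([559.5,-353,3],18.5)"
```

```text
t 3.6 tcp [ 558.9 -353.1  222.7] yaw 18.08 toolz [ 0. -0. -1.] q [-0.58  0.48  1.54  0.    1.12 -0.9 ] F [ 0.  -0.3 -0.6] w 87.8
shift [-1.000e-01  6.000e-01  2.197e+02] turn z -0.42
shift if after turn [-1.000e-01  6.000e-01  2.197e+02]
```

>>> jog_arm(increments=[0, 0, -0.4, 0, 0.6, 30, 100, 0, 0, 0, 0, 0, 50, 100, 0, 0, 0, 0, 0, 50, 100, 0, 0, 0, 0, 0, 40, 100, 0, 0, 0, 0, 0, 25, 100, 0, 0, 0, 0, 0, 15, 100, 0, 0, 0, 0, 0, 7, 100, 0, 0, 0, 0, 0, 2, 100, 0, 0, 0, 0, 0, 0, 100])

```text
t: 4.72
ee_pos: [560.0, -353.3, 4.6]
orientation: [1.831, 2.551, 0.0]
ft_force: [-0.1, 1.3, -0.2]
width: 87.8
grasp_force: 0.0
```

>>> jog_arm(increments=[0, 0, 0, 0, 0, 0, 50, 0, 0, 0, 0, 0, 0, 40, 0, 0, 0, 0, 0, 0, 40, 0, 0, 0, 0, 0, 0, 40, 0, 0, 0, 0, 0, 0, 40, 0, 0, 0, 0, 0, 0, 40])

```text
t: 5.48
ee_pos: [559.5, -353.0, 3.9]
orientation: [1.831, 2.553, -0.0]
ft_force: [-0.8, 0.7, 4.6]
width: 57.8
grasp_force: 30.0
```

>>> jog_arm(increments=[0, 0, 0, 0, 0, -8, 40, 0, 0, 0, 0, 0, -15, 40, 0, 0, 0, 0, 0, -14, 40, 0, 0, 0, 0, 0, -8, 40, 0, 0, 5, 0, 0, 0, 40, 0, 0, 9, 0, 0, 0, 40, 0, 0, 6, 0, 0, 0, 40, 0, 0, 3, 0, 0, 0, 40, 0, 0, 0, 0, 0, 0, 40, 0, 0, 0, 0, 0, 0, 40])

```text
t: 6.72
ee_pos: [559.5, -353.0, 48.9]
orientation: [2.302, 2.137, 0.0]
ft_force: [-0.6, 1.0, -0.5]
width: 57.5
grasp_force: 30.0
```

```bash
cat >> h.py <<'E'
def board(c,save=None):
    im=get_image(c); W=world(im); hsv=cv2.cvtColor(im['pixels'],cv2.COLOR_BGR2HSV); H,S,V=[hsv[...,i].astype(int) for i in range(3)]
    if save: cv2.imwrite(save,im['pixels'])
    o=get_obs(); X=W-o['ee_pos']; z=W[...,2]
    m=(S>60)&(H<25)&(z>26)&(z<90)&(np.hypot(X[...,0],X[...,1])<260)
    P=W[m]; P=P[np.isfinite(P).all(1)]; r=cv2.minAreaRect(P[:,:2].astype(np.float32))
    print(c,len(P),'rect',np.round(r[0],1),np.round(r[1],1),round(r[2],1))
    A=np.c_[P[:,:2]-P[:,:2].mean(0),np.ones(len(P))]; print('plane slope x,y, z0',np.round(np.linalg.lstsq(A,P[:,2],rcond=None)[0],3))
    q=m&(V>170)
    if q.sum()>20:
        Q=W[q]; r=cv2.minAreaRect(Q[:,:2].astype(np.float32)); print(' mend',q.sum(),np.round(Q.mean(0),1),'rect',np.round(r[0],1),np.round(r[1],1),round(r[2],1))
E
python3 -c "
from h import *
board('top','pics/t2.png');board('scene','pics/s2.png')
y=np.radians(-4.4); ya=np.array([-np.sin(y),np.cos(y)]); b=np.array([588.9,-35.4])
print('final',b-78*ya); p=b-230*ya; delta([*p,50],-4.4)"
```

```text
top 1067 rect [ 569.1 -368.2] [253.5 409.5] 9.2
plane slope x,y, z0 [-3.0000e-03  7.4000e-02  5.8906e+01]
 mend 193 [ 566.6 -276.    60.9] rect [ 566.3 -275.5] [39.6 41.2] 86.1
scene 1365 rect [ 594.6 -365.7] [130.8 416.6] 16.9
plane slope x,y, z0 [-5.9000e-02 -1.2000e-02  5.9543e+01]
 mend 169 [ 564.1 -273.8   60.4] rect [ 568.8 -233.3] [130.3  46.5] 83.7
final [ 582.91591581 -113.17011467]
t 6.83 tcp [ 559.5 -352.9   48.8] yaw -4.28 toolz [ 0. -0. -1.] q [-0.58  0.69  1.63  0.    0.82 -0.51] F [-0.1 -1.2 -1.5] w 57.9
shift [88.9  5.2 -1.2] turn z 0.12
shift if after turn [88.9  5.  -1.2]
```

View pics/s2.png

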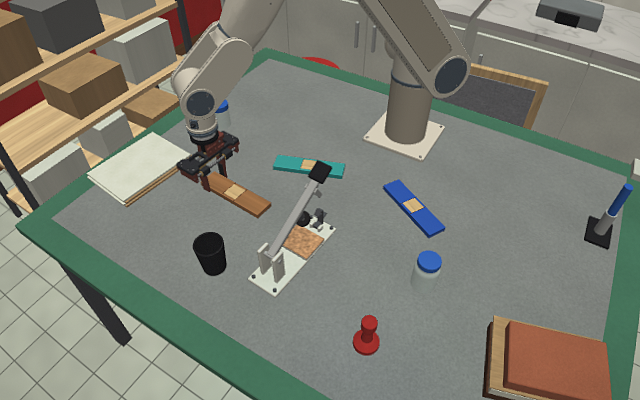

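The scene picture shows the board level in the gripper, with its mend at (235,190) and about 78 mm from the TCP as planned. The way in under the foot is clear, so I'll slide it in.

>>> jog_arm(increments=[0, 0, 0.1, 20, 2, 0, 40, 0, 0, 0, 35, 3, 0, 40, 0, 0, 0, 35, 0, 0, 40, 0, 0, 0, 25, 0, 0, 40, 0, 0, 0, 20, 0, 0, 40, 0, 0, 0, 20, 0, 0, 40, 0, 0, 0, 20, 0, 0, 40, 0, 0, 0, 20, 0, 0, 40, 0, 0, 0, 20, 0, 0, 40, 0, 0, 0, 15, 0, 0, 40, 0, 0, 0, 11, 0, 0, 40, 0, 0, 0, 0, 0, 0, 40])

```text
t: 8.32
ee_pos: [583.0, -112.4, 48.7]
orientation: [-2.304, -2.135, 0.0]
ft_force: [0.4, -0.5, -1.7]
width: 57.7
grasp_force: 30.0
```

```bash
python3 -c "
from h import *
board('top','pics/t3.png');board('scene','pics/s3.png')
delta([582.9,-113.2,26.5],-4.4)
a=cv2.imread('pics/t3.png')[110:270,240:440];b=cv2.imread('pics/s3.png')[130:310,180:380]
cv2.imwrite('pics/v3.png',np.hstack([cv2.resize(a,(400,320)),cv2.resize(b,(400,320))]))"
```

```text
top 653 rect [593.5  26.4] [98.5 64.1] 82.8
plane slope x,y, z0 [ 4.6000e-02 -6.0000e-03  5.9585e+01]
scene 1363 rect [587.3 -27.1] [205.4  76.4] 88.9
plane slope x,y, z0 [-3.3000e-02 -2.5000e-02  5.9425e+01]
 mend 210 [590.5 -33.   60.1] rect [593.7 -26.3] [202.9  56. ] 76.5
t 8.43 tcp [ 583.1 -113.3   48.7] yaw -4.41 toolz [ 0. -0. -1.] q [-0.21  0.62  1.79 -0.    0.73 -0.13] F [ 0.1 -0.9 -1. ] w 57.6
shift [ 0.  -0.2 22.2] turn z -0.01
shift if after turn [ 0.  -0.2 22.2]
```

View pics/v3.png

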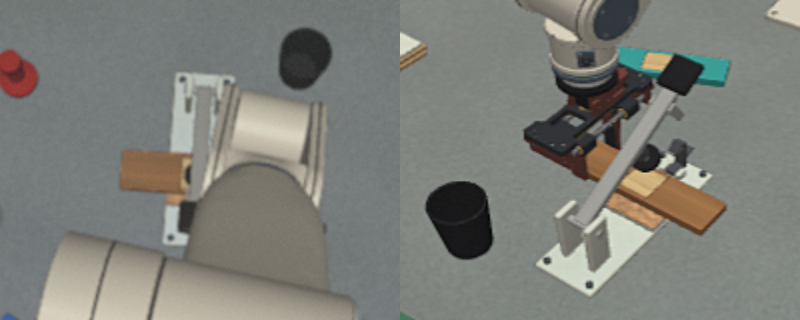

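The board is between the bed and the foot with the mend under the foot. It shows at (245,172) in the left half and (645,180) in the right half. I'll lower it now.

>>> jog_arm(increments=[0, 0, 0, 0, 0, 5, 40, 0, 0, 0, 0, 0, 8, 40, 0, 0, 0, 0, 0, 6, 40, 0, 0, 0, 0, 0, 2.5, 40, 0, 0, 0, 0, 0, 1, 40, 0, 0, 0, 0, 0, 0, 40])

```text
t: 9.18
ee_pos: [583.0, -113.0, 26.2]
orientation: [2.305, 2.134, 0.0]
ft_force: [0.5, -0.8, -0.9]
width: 57.6
grasp_force: 30.0
```

>>> jog_arm(increments=[0, 0, 0, 0, 0, 0.5, 40, 0, 0, 0, 0, 0, 0, 75, 0, 0, 0, 0, 0, 0, 100, 0, 0, 0, 0, 0, 0, 100, 0, 0, 0, 0, 0, 0, 100, 0, 0, 0, 0, 0, 0, 100, 0, 0, 0, 0, 0, -15, 100, 0, 0, 0, 0, 0, -25, 100, 0, 0, 0, -25, 0, -25, 100, 0, 0, 0, -50, 0, 0, 100, 0, 0, 0, -50, 0, 0, 100, 0, 0, 0, 0, 0, 0, 100])

```text
t: 10.68
ee_pos: [573.6, -240.9, 92.0]
orientation: [2.308, 2.128, 0.001]
ft_force: [-0.0, -0.7, 0.3]
width: 87.4
grasp_force: 0.0
```

Run:
```python
from h import *
for c in ['top','scene']:
    im=get_image(c); cv2.imwrite(f'pics/{c}4.png',im['pixels']); W=world(im); hsv=cv2.cvtColor(im['pixels'],cv2.COLOR_BGR2HSV); z=W[...,2]
    S,V=hsv[...,1].astype(int),hsv[...,2].astype(int); H=hsv[...,0]
    m=(S>60)&(H<25)&(z>29)&(z<50)&(W[...,0]>500)&(W[...,0]<680)&(abs(W[...,1]+35)<140)
    P=W[m]; r=cv2.minAreaRect(P[:,:2].astype(np.float32)); print(c,len(P),np.round(r[0],1),np.round(r[1],1),round(r[2],1),np.round(np.percentile(P[:,2],[5,50,95]),1))
    A=np.c_[P[:,:2]-P[:,:2].mean(0),np.ones(len(P))]; print(np.round(np.linalg.lstsq(A,P[:,2],rcond=None)[0],3))
y=np.radians(-4.4); xa=np.array([np.cos(y),np.sin(y)]); b=np.array([588.9,-35.4])
p=b-81*xa; print(p); delta([*p,260],-4.4)
a=cv2.imread('pics/top4.png')[110:270,240:440];b=cv2.imread('pics/scene4.png')[130:310,180:380]
cv2.imwrite('pics/v4.png',np.hstack([cv2.resize(a,(400,320)),cv2.resize(b,(400,320))]))
```

```text
top 1202 [592.7 -35. ] [218.4  63.3] 85.4 [31.8 37.5 43.1]
[ 9.0000e-03 -1.0000e-03  3.7545e+01]
scene 1365 [588.5 -34. ] [218.6  62.1] 85.3 [32.6 37.  39.9]
[-2.3000e-02  0.0000e+00  3.6845e+01]
[508.13872707 -29.18575872]
t 10.78 tcp [ 573.2 -237.8   91.3] yaw -4.49 toolz [ 0.  0. -1.] q [-0.41  0.58  1.72  0.    0.84 -0.33] F [-0.3  1.2 -0.3] w 87.8
shift [ 202.9  -81.2 -168.7] turn z -0.09
shift if after turn [ 203.1  -80.8 -168.7]
```

View pics/v4.png

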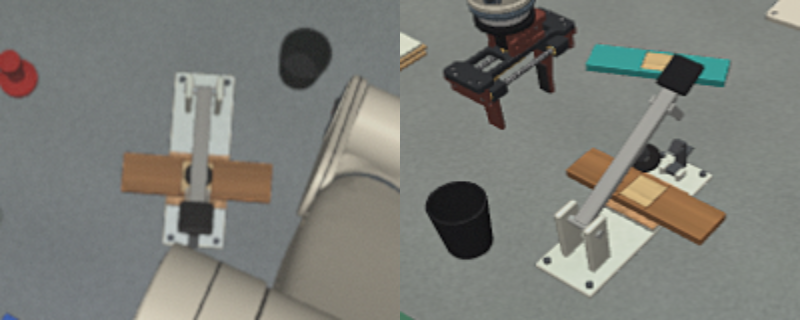

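The board lies flat and square with its mend over the bed: (197,175) in the left half and (645,190) in the right half. The lever is still up. Next I'll go over the paddle with closed fingers.

>>> jog_arm(increments=[0, 0, 0, 0, 0, -30, 50, 0, 0, 0, 0, 0, -50, 20, 0, 0, 0, 0, 0, -50, 0, 0, 0, 0, 0, 0, -38, 0, 0, 0, 0, 30, -12, 0, 0, 0, 0, 0, 50, -20, 0, 0, 0, 0, 0, 50, -20, 0, 0, 0, 0, 0, 40, -16, 0, 0, 0, 0, 0, 25, -10, 0, 0, 0, 0, 0, 8, -3, 0, 0, 0, 0, 0, 0, 0, 0, 0, 0, 0, 0, 0, 0, 0, 0])

```text
t: 12.28
ee_pos: [508.5, -29.5, 258.7]
orientation: [2.305, 2.134, 0.0]
ft_force: [0.4, -0.3, 0.1]
width: 0.6
grasp_force: 0.0
```

Run:
```python
from h import *
y=np.radians(-4.4); xa=np.array([np.cos(y),np.sin(y)]); b=np.array([588.9,-35.4])
delta([*(b-81*xa),208],-4.4)
for q in np.arange(0,.54,.05):
    a=.5-q; print(round(q,2),'clamp x',round(120-235*np.cos(a)+12*np.sin(a),1),'z',round(85+235*np.sin(a)+12*np.cos(a),1))
```

```text
t 12.28 tcp [508.5 -29.5 258.7] yaw -4.43 toolz [ 0. -0. -1.] q [-0.08  0.21  1.85 -0.    1.08 -0.  ] F [ 0.4 -0.3  0.1] w 0.6
shift [ 0.3 -0.4 50.7] turn z -0.03
shift if after turn [ 0.3 -0.4 50.7]
0.0 clamp x -80.5 z 208.2
0.05 clamp x -86.4 z 198.0
0.1 clamp x -91.8 z 187.6
0.15 clamp x -96.6 z 176.9
0.2 clamp x -101.0 z 165.9
0.25 clamp x -104.7 z 154.8
0.3 clamp x -107.9 z 143.4
0.35 clamp x -110.6 z 132.0
0.4 clamp x -112.6 z 120.4
0.45 clamp x -114.1 z 108.7
0.5 clamp x -115.0 z 97.0
```

>>> jog_arm(increments=[0, 0, 0, 0, 0, 20, 0, 0, 0, 0, 0, 0, 14, 0, 0, 0, 0, 0, 0, 8, 0, 0, 0, 0, 0, 0, 9, 0, 0, 0, 0, 0, -6, 10, 0, 0, 0, 0, 0, -5.5, 10.5, 0, 0, 0, 0, 0, -5, 10.5, 0, 0, 0, 0, 0, -4.5, 11, 0])

```text
t: 13.28
ee_pos: [487.5, -27.4, 165.3]
orientation: [2.305, 2.134, 0.001]
ft_force: [3.3, -0.7, 1.8]
width: 0.4
grasp_force: 1.6
```

>>> jog_arm(increments=[0, 0, 0, 0, -3.5, 11, 0, 0, 0, 0, 0, -3, 11.5, 0, 0, 0, 0, 0, -2.5, 11.5, 0, 0, 0, 0, 0, -2, 11.5, 0, 0, 0, 0, 0, -1.5, 8, 0, 0, 0, 0, 0, 0, 5, 0, 0, 0, 0, 0, 0, 0, 0])

```text
t: 14.15
ee_pos: [474.7, -26.5, 106.8]
orientation: [-2.305, -2.134, 0.0]
ft_force: [2.2, -1.6, 6.8]
width: 0.1
grasp_force: 3.5
```

>>> jog_arm(increments=[0, 0, 0, 0, -0.5, 5, 0, 0, 0, 0, 0, 0, 4, 0, 0, 0, 0, 0, 0, 3, 0, 0, 0, 0, 0, 0, 2, 0, 0, 0, 0, 0, 0, 0, 0])

```text
t: 14.78
ee_pos: [473.9, -26.4, 93.1]
orientation: [-2.305, -2.134, 0.001]
ft_force: [0.4, -1.4, 12.9]
width: 0.4
grasp_force: 6.4
```

>>> jog_arm(increments=[0, 0, 0, 0, 0, 1, 0, 0, 0, 0, 0, 0, 1, 0, 0, 0, 0, 0, 0, 0, 0])

```text
t: 15.15
ee_pos: [473.9, -26.4, 91.3]
orientation: [-2.305, -2.134, 0.001]
ft_force: [-2.0, -1.1, 13.1]
width: 0.6
grasp_force: 6.9
```

>>> jog_arm(increments=[0, 0, 0, 0, 0, 1, 0, 0, 0, 0, 0, 0, 0.5, 0, 0, 0, 0, 0, 0, 0, 0])

```text
t: 15.52
ee_pos: [473.8, -26.4, 90.0]
orientation: [-2.305, -2.134, 0.001]
ft_force: [-2.7, -1.3, 17.2]
width: 0.5
grasp_force: 8.7
```

Force is rising at the stop. I'll release slowly upward and see whether the force vanishes with the lever held.

>>> jog_arm(increments=[0, 0, 0, 0, 0, 0, 0, 0, 0, 0, 0, 0, -3, 0, 0, 0, 0, 0, 0, -4, 0, 0, 0, 0, 0, 0, -5, 0, 0, 0, 0, 0, 0, -5, 0, 0, 0, 0, 0, 0, 0, 0])

```text
t: 16.27
ee_pos: [473.8, -26.3, 106.5]
orientation: [-2.305, -2.134, 0.001]
ft_force: [0.0, 1.0, 0.3]
width: 0.4
grasp_force: 0.0
```

The force has gone at z 106, so the catch seems to hold. I'll retreat and check.

>>> jog_arm(increments=[0, 0, 0, 0, 0, -30, 0, 0, 0, 0, 0, 0, -50, 0, 0, 0, 0, 0, 0, -50, 0, 0, 0, 0, 0, 0, -30, 0, 0, 0, 0, -30, 0, 0, 0, 0, 0, 0, -50, 0, 0, 0, 0, 0, 0, -50, 0, 0, 0, 0, 0, 0, -50, 0, 0, 0, 0, 0, 0, -50, 0, 0, 0, 0, 0, 0, -30, 0, 0, 0, 0, 0, 0, 0, 0, 0, 0, 0, 0, 0, 0, 0, 0, 0])

```text
t: 17.77
ee_pos: [453.9, -284.7, 266.1]
orientation: [-2.304, -2.133, -0.0]
ft_force: [0.5, -0.1, 0.2]
width: 0.5
grasp_force: 0.0
```

Run:
```python
from h import *
y=np.radians(-4.4); xa=np.array([np.cos(y),np.sin(y)]); ya=np.array([-xa[1],xa[0]]); b=np.array([588.9,-35.4])
for c in ['top','scene']:
    im=get_image(c); cv2.imwrite(f'pics/{c}5.png',im['pixels']); W=world(im); hsv=cv2.cvtColor(im['pixels'],cv2.COLOR_BGR2HSV); z=W[...,2]
    S,V=hsv[...,1].astype(int),hsv[...,2].astype(int); H=hsv[...,0]
    D=W[...,:2]-b; cx,cy=D@xa,D@ya
    for n,m in dict(board=(S>60)&(H<25)&(z>29)&(z<50)&(abs(cx)<50)&(abs(cy)<140), paddle=(V<90)&(z>80)&(z<115)&(cx>-160)&(cx<-60)&(abs(cy)<50), mend=(V>165)&(S>60)&(H<25)&(z>29)&(z<50)&(abs(cx)<50)&(abs(cy)<140)).items():
        P=np.c_[cx[m],cy[m]].astype(np.float32)
        if len(P)>5: r=cv2.minAreaRect(P); print(c,n,len(P),'clamp xy',np.round(r[0],1),np.round(r[1],1),round(r[2],1),'z',np.round(np.median(z[m]),1))
a=cv2.imread('pics/top5.png')[110:270,240:440];b=cv2.imread('pics/scene5.png')[130:310,180:380]
cv2.imwrite('pics/v5.png',np.hstack([cv2.resize(a,(400,320)),cv2.resize(b,(400,320))]))
```

```text
top board 1228 clamp xy [1.  0.6] [219.   67.8] 87.2 z 37.7
top paddle 261 clamp xy [-115.8   -2.1] [43.4 47.1] 89.9 z 96.5
top mend 30 clamp xy [8.9 6.4] [58.7 53.3] 4.5 z 36.2
scene board 1254 clamp xy [-0.5  1. ] [220.5  62.6] 89.7 z 37.0
scene paddle 251 clamp xy [-102.4   -0.6] [76.9 43.4] 2.0 z 95.8
scene mend 57 clamp xy [-3.8 -0.2] [218.1  52.5] 88.0 z 37.1
```

View pics/v5.png

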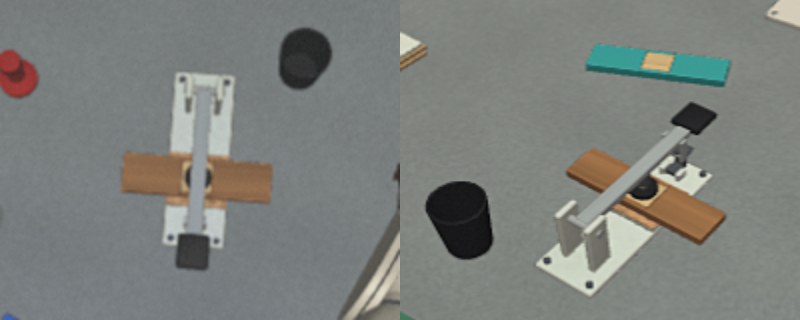

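The lever is held level with the paddle at z 96.5 (193,252 left, 693,118 right). The foot is centred on the mend (198,177 left, 643,190 right), and the board is square and centred within about 1 mm.

```bash
python3 -c "
from workcell import job
print(job.close_job())"
```

```text
the job is handed in; nothing more can be done
None
```

The brown board lies flat and square across the cork bed with its mend under the foot, the catch holds the lever down by itself, the jar, stamp and pot were not touched, and the job was handed in at about 18 s of the 58 s allowed.

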